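# Close a dental instrument cassette: hook the lid, swing it shut

### The arm

A 6-joint arm with a two-finger parallel gripper is mounted at the origin on the work surface. World frame = base frame: x ahead of the robot, y to its left, z up, the work surface at z = 0. Lengths are in m, angles in rad, forces in N, time in s.
With the tool pointing down it reaches from about 0.25 to 0.775 m from the base axis. Payload 4 kg.
Tool frame: the origin (TCP) lies between the finger pads; the fingertips stand r.nose_length ahead of it and the grasp point (between the pads) lies 5 mm behind it (r.nose_length is the distance from the TCP to the fingertips, in m); z points along the fingers, y is the direction in which the jaws open and shut (so a half turn about z gives the same grasp; the last joint's range is limited). The gripper opens to 85 mm and grips with 20 to 120 N. Pads are 22 mm wide; open, the fingers measure 114 mm over their backs; the gripper's body (76 mm by 85 mm) begins 54 mm behind the grasp point. The pads swing forward as they close: fully open they stand 13 mm farther back than shut.
Start: joints at [1.045, 0.087, 1.371, -0, 1.684, -0.103], TCP at [0.226, 0.502, 0.245] pointing down, gripper open.
Joint ranges: [-3.1, 3.1], [-0.76, 2.03], [0.27, 2.55], [-1.08, 4.22], [0.17, 2.65], [-2.57, 2.57]. Speed limits (rad/s): [2.79, 2.79, 3.14, 3.14, 3.14, 3.14].

### API

Orientations are given as a 3x3 rotation matrix whose columns are the frame's x, y, z axes.
In Python, from plant import r gives the robot as it stands.
- The arm moves only by the tool apply_moves, never from a script. Its argument "steps" is a list of rows, each a list of 2 entries, a list of its own where there are three numbers: the shift along the tool's x, y, z in cm, then the turn, a rotation vector about the tool's x, y, z in rad. In form: [[[x, y, z], [ax, ay, az]], ...]. A call has 1 to 12 rows; each row shifts and turns the commanded pose from where the row before left it, along the tool's axes as they then stand; what a row does not reach is not made up. A row lasts 1/10 s, in which the tool goes at most 50 mm and 8.59 degrees, less where a joint would pass 70% of its speed; a pose out of reach is approached as far as the arm can. A call with a gripper value outside its range is refused whole. "hand" is the closure, from -1 (fully open) to 1 (shut), set as the call begins (left out, the last holds). The fingers move at their own pace and stop on an object; "force" is the grip in N (left out, the last holds). Time passes only in rows, so rows that do not move let the fingers close. It gives the time, the measured TCP pose, the force and the opening at its end, in the units of the state.
- r.state(): the state, without advancing time (a new reading comes with each control period).
- r.grab_frame(name): name is "scene" or "side" or "wrist"; returns (picture, depth): 400x640x3 uint8, blue, green, red; 400x640 float32, m along the optical axis (not along the pixel's ray), 0 where there is no reading.
- r.get_calibration(name): a dict with "fx", "fy", "cx", "cy" (pixels), "origin" and "orientation" of the camera in the world; the wrist camera has in their place "tool_from_camera" (4x4, takes a point from camera to tool coordinates, whose origin is the TCP and whose axes are the flange's). Camera axes: x right, y down, z forward; pixel columns grow to the right and rows downward; lengths in m; the calibration is good to about 2 mm. A picture is of the moment at which its call begins: read the wrist's pose just before it. get_calibration takes no time and is no camera call.
- r.close_job(): hands the job in, once; it reports no verdict.
Trained networks look in the newest picture that a camera, given by its name, has taken for a name from the list of things; names that differ only in an ending like _2 or _b are one class to them, and where a whole thing is asked for, a point or a joint stands for the part that bears it (a point fixed in the world has none). Each returns a list of dicts, best first, with "conf" (0 to 1); they miss things now and then, are a little off and sometimes report something else, mostly with a low value. They report only what shows in the picture. A call takes as long as a camera call. They do not tell look-alikes from the thing itself.
- r.find_in(camera, thing): "position" ([x, y, z] in m, in the coordinates of the camera as it stood for that picture, good to about 4 mm: the middle of the surface that is visible of it).
- r.place_of(camera, thing): "position" ([x, y, z] in m, in the coordinates of the camera as it stood for that picture, good to about 4 mm: a listed point, or the origin of a listed thing).
The state is a dict: "time": time; "joint_pos": joint angles; "joint_velocities": joint speeds; "effort": joint torques, N m; "ee_pos": TCP position; "orientation": TCP orientation; "force": force on the tool from outside, world axes, zero at the start; "moment": the same for the moment, N m; "width": finger opening in m.
Only numpy, scipy, OpenCV 4.12 (cv2) and the standard library are available. Lean on these libraries where they do the work, as an engineer would, in place of code of your own. Each camera call takes 0.05 s, during which the arm holds its last target. There are 200 camera calls.

### The job

Close the steel instrument cassette with its lid. Pick the lid up by its blue fin handle and, holding it tilted, slide its blue lip under the cassette's blue ledge until it meets the stop. Then swing it down until the orange spring catch clicks over its edge and it lies flat on the rim; feel your way and never press harder than about 15 N, and leave the cup, jar and mirror where they are.

Things in the scene. Friction and masses are not known exactly. Their poses are not given: they have to be found in the camera images.
- plate: Fixed grey loading plate 240 x 160 x 8 mm with low blue side rails (top 16 mm). Origin: centre of its underside; x points from ledge end to catch end, z up; yaw within 0.35. The open steel cassette is clamped rigidly on it, square and centred in y, but shifted along plate x by an UNMEASURED offset d, -18 to +18 mm, to be found by feel or sight. Plate z is height above the counter.
- slot (a point): Marks the foot of the stop wall's face for d = 0 (plate x -91, y 0, z 38 mm), plate axes. True wall face: plate x -91+d. From it a flat sill at z 38 runs 40 mm to +x. A blue ledge hangs over it: underside z 52, top z 56, reaching 9 mm out from the wall, full width. Slot between end cheeks 88 mm wide; cheeks reach 13 mm from the wall face and up to the ledge.
- seat (a point): Where the centre of the lid's underside comes when home, for d = 0 (plate x 0, y 0, z 38 mm), plate axes. The lid lies on the rims of the long walls (z 38, y 56 to 61 either side) and the sill, lip against the stop wall or up to 4 mm from it. The far wall behind the lid's plain end has its face at x 79+d, top z 42.
- catch (a joint): Orange spring catch, 50 mm wide, mid +x end. In m: 0 = forward (rest), 0.007 = fully back (+x). Nose reaches plate x 71.5+d mm, underside z 44, sloped face from z 47 out to x 78+d at z 60. The lid's edge coming down pushes it back about 3.5 mm (spring 2.4 N plus 0.4 N/mm; about 4 N down at the edge, 7 to 10 N at the handle); then it springs to 0, over the edge.
- lid: Flat aluminium plate 150 x 118 x 4 mm with a blue lip and fin handle; 0.2 to 0.4 kg. Origin: centre of the plate's underside; x points from the lip end (-x) to the plain end (edge at x 75 mm), y across, z up through the handle. Starts flat on the counter, handle up. Seated, its axes run as the plate's.
- lid_grip (a point): Where to grasp the lid's handle: 31 mm above the lid's underside, over its origin (lid's axes). The handle is an upright solid fin, 14 mm thick along the lid's x, 64 mm long along its y, from 4 to 46 mm above the underside; grip it across its 14 mm, fingers closing along the lid's x.
- lid_lip (a point): Middle of the lower edge of the lip's tip, 91 mm from the lid's centre along its -x, at the height of its underside. The lip is a flat tongue in the plane of the plate, 4 mm thick, 80 mm wide, standing 16 mm out of the plate's edge.
- cup: Bystander: steel cup, 64 mm across, 60 mm high, standing; origin under its centre.
- jar: Bystander: amber jar with white cap, 56 mm across, 85 mm high, standing; origin under its centre.
- mirror: Bystander: dental mirror with a thick flat handle lying on the counter along its y, about 160 mm long, 24 mm wide at the mirror, 8 mm high; origin on the counter near its middle.
Not all that is in view belongs to the job. What is shaped like the lid but green or turquoise is not meant.

How it is judged:
By the outcome, as a careful person would: the job done as asked, in the order asked, and still so for the second after the job is handed in, with the robot touching nothing.
It also fails if it takes over 61 s, if anything falls off the work surface, if the arm or the gripper's body presses on something with over 40 N, if the wrist force passes 120 N, or if a joint passes its speed limit or range.

## Working session

There is one attempt and no reset: what is moved stays moved. The work goes in short steps, Python scripts to look and compute and a tool call to move; the robot and the scene stay as the last step left them, time stands still between calls to the robot, and variables do not carry over. Pictures are saved under pics/ and viewed, about 8 in all and at most 12, crops included, and the job is handed in when it is done.

Besides the shell and the picture viewer there is one more tool, called as name(argument=value, ...) on one line, values as JSON. apply_moves: Moves the arm, as the interface text tells. Its arguments: {"type":"object","properties":{"steps":{"type":"array","items":{"type":"array"}},"hand":{"type":"number"},"force":{"type":"number"}},"required":["steps"]}

```bash
ls; mkdir -p pics
cat > h.py <<'E'
import numpy as np, cv2
from plant import r
def cam(n):
    c=r.get_calibration(n)
    if n=="wrist":
        s=r.state();T=np.eye(4);T[:3,:3]=np.array(s["orientation"]);T[:3,3]=s["ee_pos"]
        T=T@np.array(c["tool_from_camera"]);return c,T
    T=np.eye(4);T[:3,:3]=np.array(c["orientation"]);T[:3,3]=c["origin"];return c,T
def cloud(c,T,d):
    v,u=np.mgrid[:d.shape[0],:d.shape[1]]
    P=np.stack([(u-c["cx"])/c["fx"]*d,(v-c["cy"])/c["fy"]*d,d],-1)
    W=P@T[:3,:3].T+T[:3,3]; W[d==0]=np.nan; return W
def look(n,fn=None):
    c,T=cam(n); im,d=r.grab_frame(n)
    if fn: cv2.imwrite("pics/"+fn,im)
    return im,cloud(c,T,d),c,T
def w(T,p): return T[:3,:3]@np.array(p)+T[:3,3]
E
python3 - <<'E'
from h import *
np.set_printoptions(precision=3,suppress=True)
s=r.state();print(s,r.nose_length)
for n in ("scene","side"):
    im,W,c,T=look(n,n+"0.png"); np.save(n+"0.npy",W)
    print(n,c,)
    for t in ("lid","lid_grip","plate","catch","cup","jar","mirror","slot"):
        try: print(t,[(round(q["conf"],2),w(T,q["position"])) for q in r.place_of(n,t)][:3])
        except Exception as e: print(t,e)
E
```

```text
pics
{'time': 0.0, 'joint_pos': array([ 1.045,  0.088,  1.372, -0.   ,  1.684, -0.103]), 'joint_velocities': array([ 0.001,  0.001, -0.001, -0.   , -0.002,  0.001]), 'effort': array([ -0.002, -35.189, -31.326,  -0.   ,   0.011,   0.   ]), 'ee_pos': array([0.225, 0.501, 0.244]), 'orientation': array([[-0.912,  0.41 , -0.001],
       [ 0.41 ,  0.912, -0.002],
       [ 0.   , -0.002, -1.   ]]), 'force': array([-0.193,  0.411, -0.287]), 'moment': array([ 0.018, -0.024, -0.007]), 'width': 0.08570895224945768} 0.014
scene {'fx': 380.3480168792518, 'fy': 380.3480168792518, 'cx': 324.3837671210726, 'cy': 197.45963915572756, 'origin': array([1.   , 0.569, 0.894]), 'orientation': array([[-0.679,  0.587, -0.441],
       [ 0.734,  0.542, -0.41 ],
       [-0.002, -0.602, -0.798]])}
lid [(0.92, array([ 0.495,  0.157, -0.001])), (0.82, array([ 0.296,  0.557, -0.002])), (0.73, array([ 0.395,  0.357, -0.001]))]
lid_grip [(0.98, array([0.497, 0.16 , 0.031])), (0.86, array([0.296, 0.564, 0.032])), (0.8, array([ 0.304, -0.265,  0.028]))]
plate [(0.73, array([ 0.562, -0.191, -0.   ]))]
catch it knows: cu
[... 490 characters left out ...]
 array([[ 0.916, -0.217,  0.337],
       [-0.4  , -0.487,  0.776],
       [-0.004, -0.846, -0.533]])}
lid [(0.86, array([ 0.306, -0.263,  0.004])), (0.82, array([0.299, 0.56 , 0.005])), (0.79, array([ 0.497,  0.162, -0.001]))]
lid_grip [(0.92, array([0.298, 0.565, 0.034])), (0.81, array([ 0.302, -0.26 ,  0.034])), (0.74, array([0.495, 0.161, 0.034]))]
plate [(0.83, array([ 0.563, -0.187,  0.   ]))]
catch it knows: cup, jar, lid, lid_grip, lid_lip, mirror, plate, seat, slot
cup [(0.59, array([0.764, 0.01 , 0.002]))]
jar [(0.36, array([ 0.474, -0.181,  0.036])), (0.25, array([ 0.562, -0.187,  0.004]))]
mirror [(0.62, array([0.768, 0.176, 0.004]))]
slot [(0.79, array([ 0.472, -0.185,  0.037]))]
```

View pics/scene0.png

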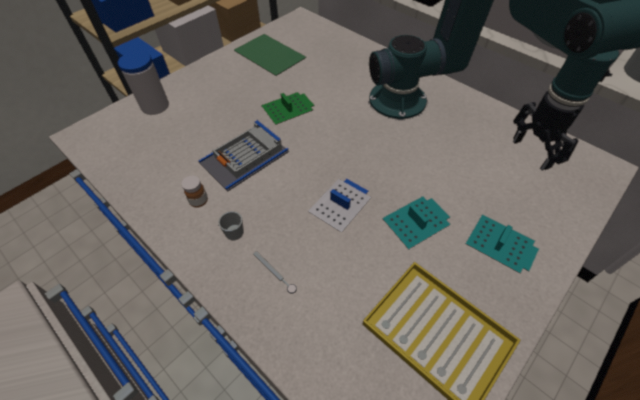

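View pics/side0.png

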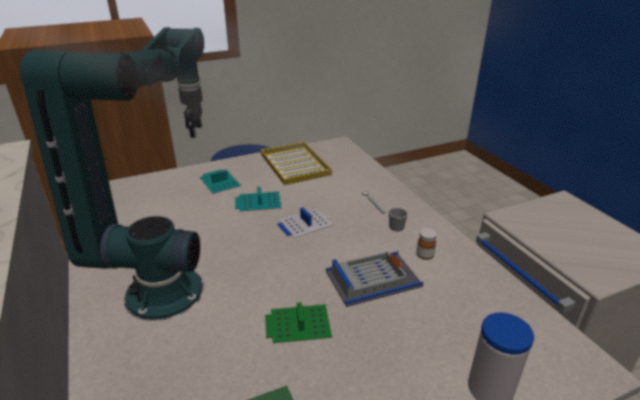

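The scene shows the blue-finned aluminium lid at (340,200). Look-alikes are turquoise at (417,220) and (503,243), and green at (288,107). I choose the blue one, with its lip towards the robot. The cassette is at (245,152), ledge end at (267,135), catch at (222,158).

```bash
cat > m.py <<'E'
from h import *
np.set_printoptions(precision=4,suppress=True)
def blue(im):
    h=cv2.cvtColor(im,cv2.COLOR_BGR2HSV); return (h[...,0]>100)&(h[...,0]<130)&(h[...,1]>110)&(h[...,2]>40)
if __name__=="__main__":
  for n in ("scene","side"):
    im=cv2.imread(f"pics/{n}0.png");W=np.load(n+"0.npy");b=blue(im)
    near=np.hypot(W[...,0]-.496,W[...,1]-.159)<.125
    for nm,m in (("lip",b&near&(W[...,2]<.012)),("fin",b&near&(W[...,2]>.02))):
        P=W[m];print(n,nm,len(P),np.nanmedian(P,0),cv2.minAreaRect(P[:,:2].astype(np.float32)))
    h=cv2.cvtColor(im,cv2.COLOR_BGR2HSV)
    near=np.hypot(W[...,0]-.562,W[...,1]+.188)<.16
    o=(h[...,0]<15)&(h[...,1]>130)&near&(W[...,2]>.03); P=W[o]
    print("catch",len(P),np.nanmedian(P,0))
    P=W[b&near&(W[...,2]>.048)];print("ledge",len(P),np.nanmedian(P,0),cv2.minAreaRect(P[:,:2].astype(np.float32)))
    P=W[b&near&(W[...,2]<.03)&(W[...,2]>.003)];print("rails",len(P),cv2.minAreaRect(P[:,:2].astype(np.float32)))
im=cv2.imread("pics/scene0.png")
a=cv2.resize(im[150:250,290:390],(400,400),interpolation=2);b=cv2.resize(im[110:200,190:300][:, :110],(400,400),interpolation=2)
cv2.imwrite("pics/crop.png",np.hstack([a,b]))
E
python3 m.py
```

```text
scene lip 86 [0.4121 0.1543 0.0035] ((0.45323801040649414, 0.15754880011081696), (0.09659744799137115, 0.0744592621922493), 8.53972339630127)
scene fin 171 [0.4998 0.162  0.0421] ((0.49631232023239136, 0.1611090451478958), (0.014827908016741276, 0.06192168593406677), 6.362911224365234)
catch 69 [ 0.6376 -0.1901  0.046 ]
ledge 79 [ 0.4639 -0.1758  0.0551] ((0.4640142321586609, -0.17861200869083405), (0.11667293310165405, 0.011449195444583893), 86.38512420654297)
rails 237 ((0.5639523267745972, -0.18516352772712708), (0.15568745136260986, 0.23189352452754974), 84.94806671142578)
side lip 53 [0.4121 0.1449 0.0058] ((0.41231223940849304, 0.1468694806098938), (0.015806417912244797, 0.07712514698505402), 6.2489013671875)
side fin 93 [0.491  0.1498 0.0375] ((0.49131107330322266, 0.1551470011472702), (0.010667301714420319, 0.06355543434619904), 7.722973346710205)
catch 69 [ 0.626  -0.1972  0.0531]
ledge 135 [ 0.4603 -0.188   0.0569] ((0.46159878373146057, -0.18360202014446259), (0.11638915538787842, 0.012853709980845451), 87.09519958496094)
rails 272 ((0.5603571534156799, -0.19143538177013397), (0.1535114049911499, 0.23234863579273224), 86.0100326538086)
```

View pics/crop.png

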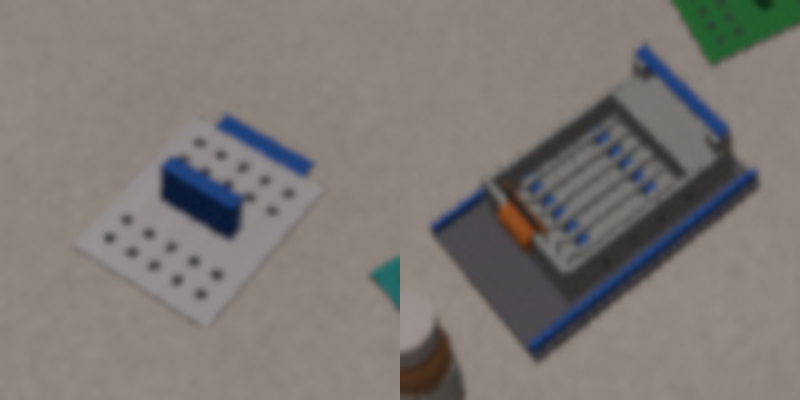

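The crop confirms the choice: bare aluminium lid with a blue lip and fin, lip towards the robot. The cassette sits well towards the ledge end of its plate (d negative), and its open catch end faces +x.

```bash
cat >> h.py <<'E'
from scipy.spatial.transform import Rotation as Ro
def Rt(yaw,tilt=0.):
    "tool R: y along lid x of given yaw, z down; tilt>0 raises the lid's plain end"
    return (Ro.from_euler('z',yaw)*Ro.from_euler('y',-tilt)).as_matrix()@np.array([[0,1,0],[1,0,0],[0,0,-1.]])
def plan(p,R,n,start=None):
    if start is None:
        s=r.state();p0,R0=np.array(s["ee_pos"]),np.array(s["orientation"])
    else: p0,R0=start
    D=R0.T@(np.array(p)-p0); v=Ro.from_matrix(R0.T@R).as_rotvec()/n
    A=sum(Ro.from_rotvec(v*k).as_matrix() for k in range(n))
    print(n,"rows of",[np.round(np.linalg.solve(A,D)*100,2).tolist(),np.round(v,4).tolist()])
E
python3 - <<'E'
from h import *
plan([.495,.159,.24],Rt(.12),11)
print(r.get_calibration("wrist"))
E
```

```text
11 rows of [[-4.14, -0.06, 0.05], [0.0, -0.0, 0.0935]]
{'fx': 339.08675124064416, 'fy': 339.08675124064416, 'cx': 323.98082527042084, 'cy': 199.0823276646015, 'tool_from_camera': array([[-8.51025564e-04, -9.66207437e-01, -2.57764359e-01,
         6.60094602e-02],
       [ 9.99999581e-01, -9.08865307e-04,  1.05240348e-04,
        -5.91414484e-04],
       [-3.35957090e-04, -2.57764161e-01,  9.66207806e-01,
        -1.28156014e-01],
       [ 0.00000000e+00,  0.00000000e+00,  0.00000000e+00,
         1.00000000e+00]])}
```

apply_moves(steps=[[[-4.14,-0.06,0.05],[0,0,0.0935]],[[-4.14,-0.06,0.05],[0,0,0.0935]],[[-4.14,-0.06,0.05],[0,0,0.0935]],[[-4.14,-0.06,0.05],[0,0,0.0935]],[[-4.14,-0.06,0.05],[0,0,0.0935]],[[-4.14,-0.06,0.05],[0,0,0.0935]],[[-4.14,-0.06,0.05],[0,0,0.0935]],[[-4.14,-0.06,0.05],[0,0,0.0935]],[[-4.14,-0.06,0.05],[0,0,0.0935]],[[-4.14,-0.06,0.05],[0,0,0.0935]],[[-4.14,-0.06,0.05],[0,0,0.0935]],[[0,0,0],[0,0,0]]], hand=-1)

```text
time: 2.0
ee_pos: [0.4959, 0.1545, 0.2398]
orientation: [[-0.111, 0.994, 0.0], [0.994, 0.111, -0.002], [-0.002, 0.0, -1.0]]
force: [-0.8, 0.4, -0.1]
width: 0.0852
```

```bash
cat > l.py <<'E'
from m import *
s=r.state();print(s["time"],s["ee_pos"],s["force"])
im,W,c,T=look("wrist","w1.png");b=blue(im)
for nm,m in (("lip",b&(W[...,2]<.012)),("fin",b&(W[...,2]>.03))):
    P=W[m&(np.hypot(W[...,0]-.496,W[...,1]-.159)<.115)];print(nm,len(P),np.nanmedian(P,0),cv2.minAreaRect(P[:,:2].astype(np.float32)))
for t in ("lid","lid_grip","lid_lip"): print(t,[(round(q["conf"],2),w(T,q["position"])) for q in r.place_of("wrist",t)][:2])
E
python3 l.py
```

```text
2.0 [0.4959 0.1545 0.2398] [-0.82    0.3637 -0.0867]
lip 1035 [0.4133 0.1505 0.0036] ((0.4133496582508087, 0.14984554052352905), (0.016590729355812073, 0.07670419663190842), 6.101990699768066)
fin 811 [0.495  0.1609 0.0456] ((0.4953504502773285, 0.1588146984577179), (0.01164642721414566, 0.0621272474527359), 6.1295318603515625)
lid [(0.96, array([0.4992, 0.1586, 0.0007]))]
lid_grip [(0.58, array([0.4965, 0.1557, 0.0279]))]
lid_lip [(0.86, array([ 0.4053,  0.1501, -0.0004]))]
```

View pics/w1.png

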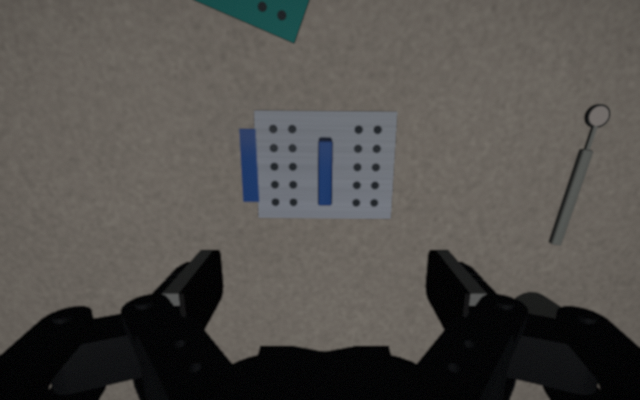

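The wrist picture shows the lid at (325,165), lip at its left (249,165), and a turquoise one above. Descend.

apply_moves(steps=[[[0.11,0.005,4],[0,0,0]],[[0.11,0.005,4],[0,0,0]],[[0.11,0,4],[0,0,0]],[[0.11,0,4],[0,0,0]],[[0,0,3],[0,0,0]],[[0,0,2.4],[0,0,0]],[[0,0,0],[0,0,0]],[[0,0,0],[0,0,0]]])

```text
time: 3.0
ee_pos: [0.4943, 0.1644, 0.0261]
orientation: [[-0.121, 0.993, -0.0], [0.993, 0.121, 0.0], [0.0, -0.0, -1.0]]
force: [0.6, 0.3, 0.6]
width: 0.0855
```

apply_moves(steps=[[[0,0,0],[0,0,0]],[[0,0,0],[0,0,0]],[[0,0,0],[0,0,0]],[[0,0,0],[0,0,0]],[[0,0,0],[0,0,0]],[[0,0,0],[0,0,0]],[[0,0,0],[0,0,0]],[[0,0,0],[0,0,0]],[[0,0,0],[0,0,0]],[[0,0,0],[0,0,0]]], hand=1, force=70)

```text
time: 4.0
ee_pos: [0.4951, 0.1634, 0.0265]
orientation: [[-0.119, 0.993, 0.001], [0.993, 0.119, 0.0], [0.0, 0.001, -1.0]]
force: [0.4, 0.7, 5.0]
width: 0.0131
```

apply_moves(steps=[[[0,0,0],[0,0,0]],[[0,0,-1],[0,0,0]],[[0,0,-3],[0,0,0]],[[0,0,-4],[0,0,0]],[[0,0,-4],[0,0,0]],[[0,0,-4],[0,0,0]],[[0,0,-3],[0,0,0]],[[0,0,0],[0,0,0]]])

```text
time: 4.8
ee_pos: [0.4964, 0.1638, 0.2209]
orientation: [[-0.119, 0.993, 0.009], [0.993, 0.119, 0.002], [0.001, 0.009, -1.0]]
force: [0.2, 0.6, -3.0]
width: 0.0131
```

Run:
```python
from m import *
s=r.state();print(s["ee_pos"])
im,W,c,T=look("wrist","w2.png");b=blue(im)
s=r.state();R=np.array(s["orientation"]);L=(W-s["ee_pos"])@R
m=b&(L[...,2]>.01)&(L[...,2]<.05)
P=L[m];print("lip",len(P),np.nanmedian(P,0),cv2.minAreaRect(P[:,:2].astype(np.float32)))
for t in ("lid","lid_grip","lid_lip"): print(t,[(round(q["conf"],2),R.T@(w(T,q["position"])-s["ee_pos"])) for q in r.place_of("wrist",t)][:2])
plan([.56,-.31,.27],Rt(-.08),12)
```

```text
[0.4964 0.1638 0.2209]
lip 4493 [ 0.0051 -0.0822  0.02  ] ((0.01977575197815895, -0.058113858103752136), (0.11506732553243637, 0.06030058115720749), 56.620052337646484)
lid [(0.72, array([-0.0061, -0.    ,  0.0224]))]
lid_grip [(0.77, array([-0.0057,  0.0014, -0.0072]))]
lid_lip [(0.87, array([-0.0022, -0.0921,  0.0241]))]
12 rows of [[-3.96, 0.45, -0.48], [-0.0005, 0.0001, 0.0166]]
```

apply_moves(steps=[[[-3.96,0.45,-0.48],[0,0,0.0166]],[[-3.96,0.45,-0.48],[0,0,0.0166]],[[-3.96,0.45,-0.48],[0,0,0.0166]],[[-3.96,0.45,-0.48],[0,0,0.0166]],[[-3.96,0.45,-0.48],[0,0,0.0166]],[[-3.96,0.45,-0.48],[0,0,0.0166]],[[-3.96,0.45,-0.48],[0,0,0.0166]],[[-3.96,0.45,-0.48],[0,0,0.0166]],[[-3.96,0.45,-0.48],[0,0,0.0166]],[[-3.96,0.45,-0.48],[0,0,0.0166]],[[-3.96,0.45,-0.48],[0,0,0.0166]],[[-3.96,0.45,-0.48],[0,0,0.0166]]])

```text
time: 6.2
ee_pos: [0.561, -0.3105, 0.2697]
orientation: [[0.08, 0.997, -0.005], [0.997, -0.08, 0.004], [0.003, -0.005, -1.0]]
force: [0.9, -0.6, -3.3]
width: 0.0131
```

apply_moves(steps=[[[0,0,0],[0,0,0]],[[0,0,0],[0,0,0]],[[0,0,0],[0,0,0]]])

```text
time: 6.5
ee_pos: [0.5614, -0.3083, 0.2711]
orientation: [[0.079, 0.997, -0.003], [0.997, -0.079, 0.003], [0.003, -0.003, -1.0]]
force: [0.9, -0.3, -3.0]
width: 0.0133
```

```bash
cat > c.py <<'E'
from m import *
s=r.state();print(s["time"],s["ee_pos"],s["force"],s["moment"])
R=np.array(s["orientation"])
im,W,c,T=look("wrist","w3.png");b=blue(im);np.save("w3.npy",W)
near=np.hypot(W[...,0]-.562,W[...,1]+.188)<.16
P=W[b&near&(W[...,2]>.05)&(W[...,2]<.062)];print("ledge",len(P),np.nanmedian(P,0),cv2.minAreaRect(P[:,:2].astype(np.float32)))
P=W[b&near&(W[...,2]<.022)&(W[...,2]>.01)];print("rails",len(P),cv2.minAreaRect(P[:,:2].astype(np.float32)))
h=cv2.cvtColor(im,cv2.COLOR_BGR2HSV);P=W[(h[...,0]<15)&(h[...,1]>130)&near&(W[...,2]>.03)];print("catch",len(P),np.nanmedian(P,0),np.nanmin(P,0),np.nanmax(P,0))
for t in ("plate","slot","seat"): print(t,[(round(q["conf"],2),w(T,q["position"])) for q in r.place_of("wrist",t)][:2])
print("lip in tool",[(round(q["conf"],2),R.T@(w(T,q["position"])-s["ee_pos"])) for q in r.place_of("wrist","lid_lip")][:2])
E
python3 c.py
```

```text
6.5 [ 0.5614 -0.3083  0.2711] [ 0.912  -0.3064 -3.0381] [-0.0133 -0.0355 -0.0261]
ledge 1457 [ 0.4632 -0.1863  0.0556] ((0.4625510573387146, -0.1905059516429901), (0.10422751307487488, 0.012513387948274612), 85.87254333496094)
rails 1337 ((0.5627946853637695, -0.20013266801834106), (0.13088877499103546, 0.236830472946167), 85.40164184570312)
catch 894 [ 0.6288 -0.1938  0.0499] [ 0.5046 -0.3018  0.0408] [ 0.6447 -0.1689  0.3442]
plate [(0.85, array([ 0.5634, -0.1888,  0.0028]))]
slot [(0.65, array([ 0.4718, -0.1881,  0.0385]))]
seat []
lip in tool [(0.94, array([ 0.0002, -0.0911,  0.0263])), (0.63, array([ 0.044 , -0.3489,  0.271 ]))]
```

View pics/w3.png

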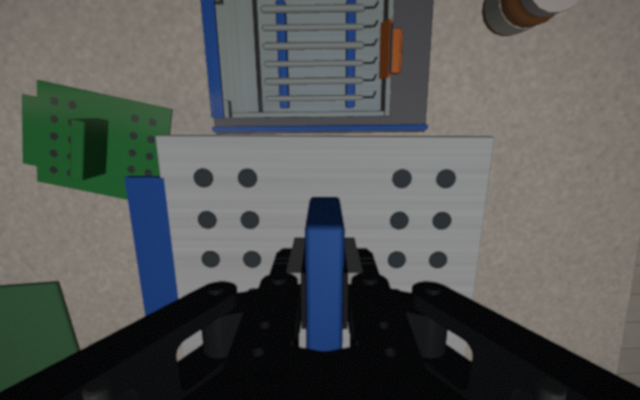

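The wrist picture shows the lid in hand (fin at (325,270)), blue lip at the left, and the cassette above it: ledge at (212,60), catch at (393,48), near rail at row 127.

Run:
```python
from m import *
yaw=-.076;c0=np.array([.5625,-.188,0]);Rz=Ro.from_euler('z',yaw).as_matrix()
for n,f in (("scene","scene0"),("side","side0"),("wrist","w3")):
    im=cv2.imread(f"pics/{f}.png");W=np.load(f+".npy");b=blue(im);h=cv2.cvtColor(im,cv2.COLOR_BGR2HSV)
    Q=(W-c0)@Rz;z=Q[...,2];near=(abs(Q[...,0])<.13)&(abs(Q[...,1])<.09)
    pc=lambda P:np.round(np.nanpercentile(P,[3,50,97],axis=0)*1e3,1).tolist()
    print(n);print(" ledge",pc(Q[b&near&(z>.05)&(z<.062)&(Q[...,0]<-.06)]))
    print(" catch",pc(Q[(h[...,0]<15)&(h[...,1]>130)&near&(z>.03)&(z<.07)]))
    print(" rails",pc(Q[b&near&(z>.009)&(z<.022)&(abs(Q[...,1])>.07)]))
    for sgn in (1,-1):
        P=Q[b&near&(z>.009)&(z<.022)&(sgn*Q[...,1]>.07)]
        if len(P)>20: print("  rail",sgn,len(P),pc(P)[1],"slope",np.polyfit(P[:,0],P[:,1],1))
    P=Q[b&near&(z>.05)&(z<.062)&(Q[...,0]<-.06)];print("  ledge slope",np.polyfit(P[:,1],P[:,0],1))
# lid in hand
im=cv2.imread("pics/w3.png");W=np.load("w3.npy");s=r.state();R=np.array(s["orientation"]);L=(W-s["ee_pos"])@R
P=L[blue(im)&(L[...,1]<-.06)&(L[...,2]<.05)];print("lip tool",np.round(np.nanpercentile(P,[1,50,99],axis=0)*1e3,1),np.polyfit(P[:,0],P[:,1],1))
g=(abs(L[...,2]-.022)<.006);P=L[g&(L[...,0]>.02)];print("lid tool",np.round(np.nanpercentile(P,[.5,50,99.5],axis=0)*1e3,1))
P=L[g&(abs(L[...,1])<.07)&(abs(L[...,1])>.02)];print("tilt",np.polyfit(P[:,1],P[:,2],1),np.polyfit(P[:,0],P[:,2],1))
```

```text
scene
 ledge [[-103.8, -52.6, 51.8], [-99.2, 4.9, 55.1], [-93.8, 56.0, 58.0]]
 catch [[67.1, -16.1, 37.1], [75.3, 4.0, 46.0], [81.4, 21.7, 54.3]]
 rails [[-100.1, -72.2, 10.7], [23.1, 75.2, 14.5], [111.0, 79.0, 18.2]]
  rail 1 158 [9.2, 75.4, 14.7] slope [0.0043 0.0753]
  ledge slope [-0.0072 -0.0993]
side
 ledge [[-106.4, -59.1, 51.5], [-102.0, -7.6, 56.9], [-95.4, 52.3, 60.3]]
 catch [[59.8, -24.5, 34.3], [63.6, -4.4, 53.1], [77.1, 24.1, 61.2]]
 rails [[-113.0, -79.1, 10.4], [-13.0, -75.0, 15.8], [106.2, 70.3, 20.3]]
  rail -1 239 [-11.5, -75.1, 15.8] slope [ 0.0044 -0.0751]
  ledge slope [-0.0095 -0.1018]
wrist
 ledge [[-104.6, -58.3, 54.1], [-99.0, -6.0, 55.6], [-93.7, 39.2, 57.2]]
 catch [[61.1, -23.2, 42.7], [66.2, -0.3, 49.8], [80.8, 21.3, 60.2]]
 rails [[-107.7, -77.5, 13.7], [9.5, -75.0, 15.6], [112.5, -72.2, 17.1]]
  rail -1 1050 [9.5, -75.0, 15.6] slope [ 0.0047 -0.075 ]
  ledge slope [-0.0079 -0.099 ]
lip tool [[-32.5 -92.3  23.8]
 [  4.6 -83.9  25.1]
 [ 34.6 -75.1  26.6]] [ 0.0198 -0.0839]
lid tool [[ 20.2 -91.   22.7]
 [ 36.8  -6.2  25.3]
 [ 53.3  72.1  27.2]]
tilt [0.0043 0.0254] [-0.0024  0.0254]
```

```bash
cat >> h.py <<'E'
LIP=np.array([-.005,-.091,.0265]); YAW=-.071; C0=np.array([.5625,-.188,0])
RZ=Ro.from_euler('z',YAW).as_matrix()
def tcp(x,z,tilt,y=0,yaw=YAW):  # lip middle at plate (x,y,z)
    R=Rt(yaw,tilt); return C0+RZ@np.array([x,y,z])-R@LIP, R
def where(say=True):
    s=r.state();R=np.array(s["orientation"]);q=RZ.T@(np.array(s["ee_pos"])+R@LIP-C0)
    a=RZ.T@R[:,1]
    print("t",round(s["time"],2),"lip plate mm",np.round(q*1e3,1),"tilt",round(np.arcsin(a[2]),3),"dyaw",round(np.arctan2(a[1],a[0]),3),"roll",round((RZ.T@R[:,0])[2],3),
      "F plate",np.round(RZ.T@s["force"],1),"M",np.round(RZ.T@s["moment"],2),"w",round(s["width"],4))
E
python3 - <<'E'
from h import *
where()
a=tcp(-.060,.10,.35);plan(*a,9)
b=tcp(-.074,.042,.35);plan(*b,6,start=a)
E
```

```text
t 6.75 lip plate mm [ -83.  -124.4  247. ] tilt 0.0 dyaw -0.007 roll 0.0 F plate [ 0.1 -0.5 -2.5] M [-0.02 -0.06  0.01] w 0.0128
9 rows of [[1.39, -0.12, 1.31], [-0.0389, 0.0001, -0.0008]]
6 rows of [[-0.0, -0.55, 0.83], [0.0, 0.0, 0.0]]
```

apply_moves(steps=[[[1.39,-0.12,1.31],[-0.0389,0,-0.0008]],[[1.39,-0.12,1.31],[-0.0389,0,-0.0008]],[[1.39,-0.12,1.31],[-0.0389,0,-0.0008]],[[1.39,-0.12,1.31],[-0.0389,0,-0.0008]],[[1.39,-0.12,1.31],[-0.0389,0,-0.0008]],[[1.39,-0.12,1.31],[-0.0389,0,-0.0008]],[[1.39,-0.12,1.31],[-0.0389,0,-0.0008]],[[1.39,-0.12,1.31],[-0.0389,0,-0.0008]],[[1.39,-0.12,1.31],[-0.0389,0,-0.0008]],[[0,0,0],[0,0,0]],[[0,0,0],[0,0,0]]])

```text
time: 7.85
ee_pos: [0.5786, -0.1849, 0.1561]
orientation: [[0.072, 0.937, 0.341], [0.997, -0.067, -0.026], [-0.002, 0.342, -0.94]]
force: [0.7, -0.6, -2.2]
width: 0.0128
```

Run:
```python
from m import *
where()
plan(*tcp(-.072,.044,.35),6)
s=r.state();R=np.array(s["orientation"])
im,W,c,T=look("side","s1.png");cv2.imwrite("pics/s1c.png",cv2.resize(im[150:330,270:470],(800,600)[0:2] if 0 else (660,594)))
h=cv2.cvtColor(im,cv2.COLOR_BGR2HSV)
for n in ("side","scene"):
  if n=="scene": im,W,c,T=look(n,"sc1.png")
  print(n,"lip",[(round(q["conf"],2),RZ.T@(w(T,q["position"])-C0)) for q in r.place_of(n,"lid_lip")][:4])
  L=(W-s["ee_pos"])@R
  P=L[blue(im)&(abs(L[...,0])<.06)&(L[...,1]<-.07)&(L[...,1]>-.11)&(abs(L[...,2]-.024)<.01)];print(len(P),np.nanpercentile(P,[3,50,97],axis=0) if len(P) else 0)
```

```text
t 7.85 lip plate mm [-60.6  -0.9 100. ] tilt 0.349 dyaw 0.0 roll -0.002 F plate [ 0.7 -0.5 -2.2] M [-0.04  0.3   0.01] w 0.0128
6 rows of [[0.01, -0.5, 0.81], [-0.0001, 0.0003, 0.0]]
side lip [(0.96, array([-0.3404, -0.0717, -0.0013])), (0.7, array([-0.3344,  0.8184,  0.0019])), (0.68, array([-0.0619,  0.    ,  0.1053])), (0.61, array([-0.0005, -0.0005,  0.0022]))]
100 [[-0.043  -0.0902  0.0175]
 [-0.0095 -0.0838  0.0211]
 [ 0.0303 -0.0768  0.0239]]
scene lip [(0.77, array([-0.292 ,  0.5469, -0.0012])), (0.67, array([-0.3358,  0.8153, -0.0008])), (0.65, array([-0.3401, -0.0711,  0.0008])), (0.58, array([-0.065 ,  0.0002,  0.0996]))]
56 [[-0.0384 -0.0905  0.0196]
 [-0.0014 -0.0835  0.0219]
 [ 0.0315 -0.0773  0.0237]]
```

View pics/s1c.png

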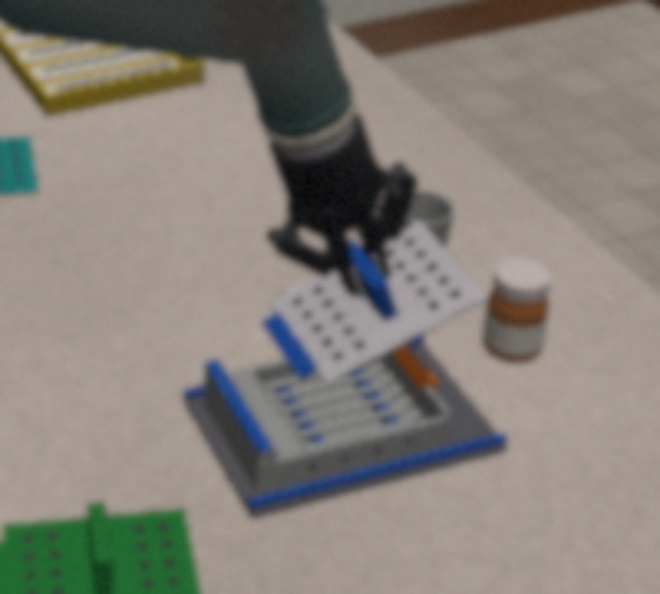

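The side crop shows the tilted lid square over the cassette, with its lip (290,345) above the sill and the catch at (415,365) clear.

apply_moves(steps=[[[0.08,-0.5,0.81],[0,0,0]],[[0,-0.5,0.81],[0,0,0]],[[0,-0.5,0.81],[0,0,0]],[[0,-0.5,0.81],[0,0,0]],[[0,-0.5,0.81],[0,0,0]],[[0,-0.5,0.81],[0,0,0]],[[0,0,0],[0,0,0]],[[0,0,0],[0,0,0]]])

```text
time: 8.85
ee_pos: [0.5674, -0.1836, 0.0996]
orientation: [[0.073, 0.937, 0.342], [0.997, -0.068, -0.026], [-0.001, 0.343, -0.939]]
force: [0.3, 0.8, -3.0]
width: 0.0129
```

Run:
```python
from m import *
where()
for x in (-.072,):
  a=tcp(-.072,.044,.35);plan(*tcp(-.072,.038,.35),3,start=a);plan(*tcp(-.102,.044,.35),10,start=a)
im,W,c,T=look("side","s2.png");cv2.imwrite("pics/s2c.png",cv2.resize(im[180:320,300:450],(640,597)))
```

```text
t 8.85 lip plate mm [-71.8  -0.2  43.5] tilt 0.35 dyaw -0.001 roll -0.001 F plate [ 0.2  0.8 -3. ] M [ 0.06  0.29 -0.02] w 0.0129
3 rows of [[-0.0, -0.07, 0.19], [0.0, 0.0, 0.0]]
10 rows of [[0.0, -0.28, -0.1], [0.0, 0.0, 0.0]]
```

View pics/s2c.png

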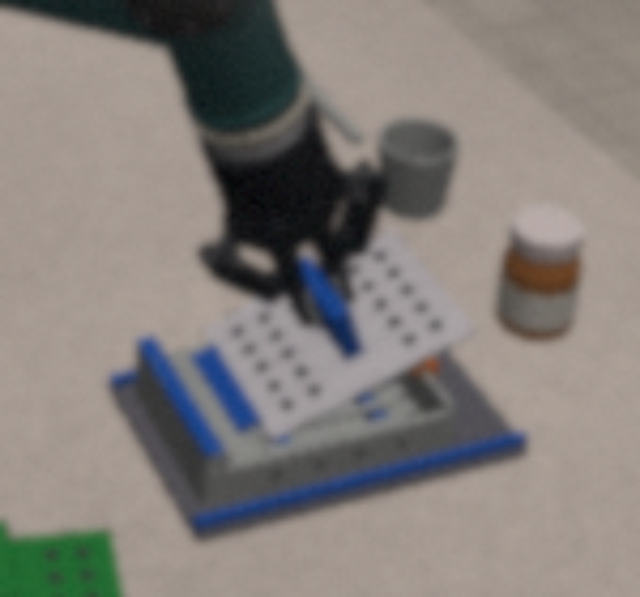

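The lip (225,390) sits just in front of the blue ledge (180,400), evenly between the cheeks. Now I'll feel for the sill.

apply_moves(steps=[[[0,-0.034,0.094],[0,0,0]],[[0,-0.034,0.094],[0,0,0]],[[0,-0.034,0.094],[0,0,0]],[[0,-0.034,0.094],[0,0,0]],[[0,0,0],[0,0,0]]])

```text
time: 9.4
ee_pos: [0.5674, -0.1836, 0.0956]
orientation: [[0.073, 0.937, 0.342], [0.997, -0.068, -0.026], [-0.001, 0.343, -0.939]]
force: [0.5, 0.5, -3.7]
width: 0.0131
```

apply_moves(steps=[[[0,-0.034,0.094],[0,0,0]],[[0,0,0],[0,0,0]]])

```text
time: 9.6
ee_pos: [0.5674, -0.1837, 0.0947]
orientation: [[0.073, 0.937, 0.342], [0.997, -0.068, -0.026], [-0.001, 0.343, -0.939]]
force: [-0.7, -0.1, -2.1]
width: 0.0133
```

apply_moves(steps=[[[0,-0.034,0.094],[0,0,0]],[[0,0,0],[0,0,0]]])

```text
time: 9.8
ee_pos: [0.5676, -0.1838, 0.094]
orientation: [[0.073, 0.937, 0.342], [0.997, -0.068, -0.026], [-0.001, 0.343, -0.939]]
force: [-0.3, 0.4, -2.5]
width: 0.0131
```

apply_moves(steps=[[[0,-0.017,0.047],[0,0,0]],[[0,0,0],[0,0,0]]])

```text
time: 10.0
ee_pos: [0.5677, -0.1838, 0.0939]
orientation: [[0.073, 0.937, 0.343], [0.997, -0.068, -0.026], [-0.001, 0.344, -0.939]]
force: [-0.2, 0.0, -0.6]
width: 0.013
```

Sill contact is where the model puts it (37.9 mm). I'll raise 2.5 mm and slide in.

apply_moves(steps=[[[0,0.085,-0.235],[0,0,0]],[[0,-0.28,-0.1],[0,0,0]],[[0,-0.28,-0.1],[0,0,0]],[[0,-0.28,-0.1],[0,0,0]],[[0,-0.28,-0.1],[0,0,0]],[[0,-0.28,-0.1],[0,0,0]],[[0,-0.28,-0.1],[0,0,0]],[[0,-0.28,-0.1],[0,0,0]],[[0,0,0],[0,0,0]],[[0,0,0],[0,0,0]]])

```text
time: 11.0
ee_pos: [0.5467, -0.1823, 0.0958]
orientation: [[0.073, 0.937, 0.342], [0.997, -0.068, -0.026], [-0.001, 0.343, -0.939]]
force: [-0.1, -0.2, -2.6]
width: 0.013
```

```bash
python3 -c "
from h import *
where()"
```

```text
t 11.0 lip plate mm [-92.5  -0.3  39.7] tilt 0.35 dyaw -0.001 roll -0.001 F plate [-0.1 -0.2 -2.6] M [ 0.08  0.36 -0.01] w 0.013
```

apply_moves(steps=[[[0,-0.188,-0.069],[0,0,0]],[[0,-0.094,-0.034],[0,0,0]],[[0,0,0],[0,0,0]]])

```text
time: 11.3
ee_pos: [0.5436, -0.1819, 0.0956]
orientation: [[0.073, 0.937, 0.342], [0.997, -0.068, -0.026], [-0.001, 0.343, -0.939]]
force: [0.7, -0.7, -3.7]
width: 0.0133
```

```bash
python3 -c "
from h import *
where()"
```

```text
t 11.3 lip plate mm [-95.7  -0.2  39.6] tilt 0.35 dyaw -0.001 roll -0.001 F plate [ 0.8 -0.7 -3.7] M [-0.06  0.29 -0.  ] w 0.0133
```

No contact yet, so I'll carry on in 1 mm steps.

apply_moves(steps=[[[0,-0.188,-0.069],[0,0,0]],[[0,-0.188,-0.069],[0,0,0]],[[0,0,0],[0,0,0]]])

```text
time: 11.6
ee_pos: [0.5397, -0.1817, 0.0958]
orientation: [[0.073, 0.937, 0.342], [0.997, -0.068, -0.026], [-0.001, 0.343, -0.939]]
force: [-0.0, 0.1, -2.6]
width: 0.0131
```

apply_moves(steps=[[[0,-0.094,-0.034],[0,0,0]],[[0,0,0],[0,0,0]]])

```text
time: 11.8
ee_pos: [0.5393, -0.1816, 0.0961]
orientation: [[0.073, 0.936, 0.344], [0.997, -0.068, -0.026], [-0.001, 0.345, -0.939]]
force: [3.1, 0.4, -4.6]
width: 0.013
```

apply_moves(steps=[[[0,-0.094,-0.034],[0,0,0]],[[0,0,0],[0,0,0]]])

```text
time: 12.0
ee_pos: [0.539, -0.1816, 0.0965]
orientation: [[0.073, 0.936, 0.345], [0.997, -0.068, -0.026], [-0.001, 0.346, -0.938]]
force: [5.5, 0.6, -5.2]
width: 0.0132
```

```bash
python3 -c "
from h import *
where()"
```

```text
t 12.0 lip plate mm [-100.1   -0.2   40.1] tilt 0.354 dyaw -0.001 roll -0.001 F plate [ 5.5  1.  -5.2] M [ 0.23 -0.75  0.15] w 0.0132
```

Stop felt at lip x about -100, so d is about -9. I'll ease off 1 mm, settle on the sill, then start the swing about the lip.

apply_moves(steps=[[[0,0.026,0.222],[0,0,0]],[[0,0,0],[0,0,0]]])

```text
time: 12.2
ee_pos: [0.5393, -0.1819, 0.0943]
orientation: [[0.072, 0.936, 0.343], [0.997, -0.067, -0.027], [-0.002, 0.344, -0.939]]
force: [4.1, 0.8, -3.0]
width: 0.0131
```

apply_moves(steps=[[[0,0.053,0.182],[0.02,0,0]],[[0,0.053,0.182],[0.02,0,0]],[[0,0.053,0.182],[0.02,0,0]],[[0,0.053,0.182],[0.02,0,0]],[[0,0.053,0.182],[0.02,0,0]],[[0,0,0],[0,0,0]]])

```text
time: 12.8
ee_pos: [0.5445, -0.1822, 0.0859]
orientation: [[0.072, 0.967, 0.246], [0.997, -0.07, -0.019], [-0.002, 0.247, -0.969]]
force: [3.5, -0.3, -0.2]
width: 0.0131
```

Run:
```python
from h import *
where()
im,W,c,T=look("scene","sc3.png");im2=look("side","s3.png")[0]
cv2.imwrite("pics/sc3c.png",np.hstack([cv2.resize(im[100:200,190:300],(400,400)),cv2.resize(im2[220:310,315:415],(400,400))]))
```

```text
t 12.8 lip plate mm [-100.    -0.5   37.8] tilt 0.249 dyaw -0.001 roll -0.002 F plate [ 3.5 -0.1 -0.2] M [-0.09 -0.16 -0.02] w 0.0131
```

View pics/sc3c.png

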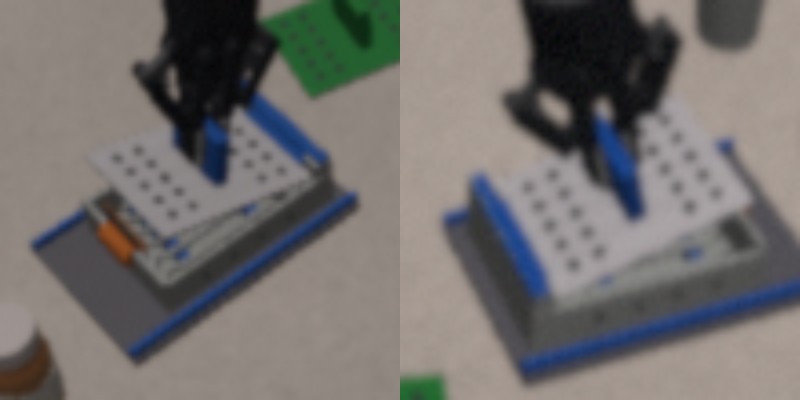

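Both views show the lip under the ledge and the lid square, its plain end above the orange catch. Swing on.

apply_moves(steps=[[[0,0.053,0.178],[0.02,0,0]],[[0,0.053,0.178],[0.02,0,0]],[[0,0.053,0.178],[0.02,0,0]],[[0,0.053,0.178],[0.02,0,0]],[[0,0.027,0.091],[0.01,0,0]],[[0,0,0],[0,0,0]]])

```text
time: 13.5
ee_pos: [0.5482, -0.1824, 0.0783]
orientation: [[0.072, 0.985, 0.158], [0.997, -0.071, -0.013], [-0.001, 0.158, -0.987]]
force: [3.0, -1.7, 0.5]
width: 0.013
```

```bash
python3 -c "
from h import *
where()"
```

```text
t 13.5 lip plate mm [-100.4   -0.4   37.8] tilt 0.159 dyaw -0.001 roll -0.001 F plate [ 3.1 -1.5  0.5] M [-0.1  -0.29  0.1 ] w 0.013
```

apply_moves(steps=[[[0,0.027,0.091],[0.01,0,0]],[[0,0.027,0.091],[0.01,0,0]],[[0,0.027,0.091],[0.01,0,0]],[[0,0,0],[0,0,0]]])

```text
time: 13.9
ee_pos: [0.5492, -0.1825, 0.0758]
orientation: [[0.072, 0.989, 0.128], [0.997, -0.072, -0.011], [-0.001, 0.129, -0.992]]
force: [2.8, -0.9, 0.2]
width: 0.0131
```

```bash
python3 -c "
from h import *
where()"
```

```text
t 13.9 lip plate mm [-100.5   -0.3   37.8] tilt 0.129 dyaw -0.001 roll -0.001 F plate [ 2.8 -0.7  0.2] M [-0.16 -0.27  0.14] w 0.0131
```

apply_moves(steps=[[[0,0.027,0.091],[0.01,0,0]],[[0,0.027,0.091],[0.01,0,0]],[[0,0.027,0.091],[0.01,0,0]],[[0,0,0],[0,0,0]]])

```text
time: 14.3
ee_pos: [0.5502, -0.1825, 0.0732]
orientation: [[0.072, 0.993, 0.098], [0.997, -0.072, -0.008], [-0.001, 0.099, -0.995]]
force: [1.9, -1.4, 0.3]
width: 0.0133
```

apply_moves(steps=[[[0,0.027,0.091],[0.01,0,0]],[[0,0,0],[0,0,0]]])

```text
time: 14.5
ee_pos: [0.5505, -0.1825, 0.0725]
orientation: [[0.073, 0.993, 0.088], [0.997, -0.072, -0.008], [-0.001, 0.089, -0.996]]
force: [-0.2, -1.0, 1.8]
width: 0.013
```

apply_moves(steps=[[[0,0.027,0.091],[0.01,0,0]],[[0,0,0],[0,0,0]]])

```text
time: 14.7
ee_pos: [0.5508, -0.1825, 0.0716]
orientation: [[0.073, 0.994, 0.078], [0.997, -0.072, -0.007], [-0.001, 0.079, -0.997]]
force: [-0.9, -0.8, 2.7]
width: 0.0127
```

```bash
python3 -c "
from h import *
where()"
```

```text
t 14.7 lip plate mm [-100.7   -0.3   38. ] tilt 0.079 dyaw -0.002 roll -0.001 F plate [-0.8 -0.8  2.7] M [-0.11  0.19  0.13] w 0.0127
```

apply_moves(steps=[[[0,0.027,0.091],[0.01,0,0]],[[0,0.027,0.091],[0.01,0,0]],[[0,0,0],[0,0,0]]])

```text
time: 15.0
ee_pos: [0.5515, -0.1826, 0.0697]
orientation: [[0.073, 0.996, 0.058], [0.997, -0.072, -0.005], [-0.001, 0.058, -0.998]]
force: [-2.9, -0.2, 4.6]
width: 0.013
```

apply_moves(steps=[[[0,0.027,0.091],[0.01,0,0]],[[0,0,0],[0,0,0]]])

```text
time: 15.2
ee_pos: [0.5518, -0.1825, 0.0685]
orientation: [[0.072, 0.996, 0.048], [0.997, -0.072, -0.005], [-0.001, 0.048, -0.999]]
force: [-1.2, -0.6, 2.8]
width: 0.0131
```

apply_moves(steps=[[[0,0.027,0.091],[0.01,0,0]],[[0,0,0],[0,0,0]]])

```text
time: 15.4
ee_pos: [0.5521, -0.1826, 0.0676]
orientation: [[0.072, 0.997, 0.038], [0.997, -0.072, -0.004], [-0.001, 0.038, -0.999]]
force: [-1.9, -0.8, 2.1]
width: 0.013
```

```bash
python3 -c "
from h import *
where()"
```

```text
t 15.4 lip plate mm [-100.7   -0.2   37.6] tilt 0.038 dyaw -0.001 roll -0.001 F plate [-1.8 -1.   2.1] M [-0.15  0.8   0.1 ] w 0.013
```

apply_moves(steps=[[[0,0.027,0.091],[0.01,0,0]],[[0,0,0],[0,0,0]]])

```text
time: 15.6
ee_pos: [0.5524, -0.1826, 0.0667]
orientation: [[0.073, 0.997, 0.028], [0.997, -0.072, -0.003], [-0.001, 0.028, -1.0]]
force: [-2.7, -0.8, 1.8]
width: 0.0131
```

apply_moves(steps=[[[0,0.027,0.091],[0.01,0,0]],[[0,0,0],[0,0,0]]])

```text
time: 15.8
ee_pos: [0.5527, -0.1826, 0.0657]
orientation: [[0.072, 0.997, 0.018], [0.997, -0.072, -0.002], [-0.001, 0.019, -1.0]]
force: [-2.6, -1.1, 0.4]
width: 0.0132
```

apply_moves(steps=[[[0,0.027,0.091],[0.01,0,0]],[[0,0,0],[0,0,0]]])

```text
time: 16.0
ee_pos: [0.5531, -0.1827, 0.0649]
orientation: [[0.073, 0.997, 0.009], [0.997, -0.073, -0.002], [-0.001, 0.009, -1.0]]
force: [-2.4, -1.2, 1.2]
width: 0.013
```

```bash
python3 -c "
from h import *
where()"
```

```text
t 16.0 lip plate mm [-100.5   -0.2   37.6] tilt 0.009 dyaw -0.002 roll -0.001 F plate [-2.3 -1.4  1.2] M [-0.17  0.88  0.08] w 0.013
```

apply_moves(steps=[[[0,0.027,0.091],[0.01,0,0]],[[0,0,0],[0,0,0]]])

```text
time: 16.2
ee_pos: [0.5538, -0.1826, 0.0646]
orientation: [[0.073, 0.997, 0.0], [0.997, -0.073, -0.001], [-0.001, 0.0, -1.0]]
force: [-4.6, 0.4, 2.9]
width: 0.0131
```

apply_moves(steps=[[[0,0,0.1],[0,0,0]],[[0,0,0],[0,0,0]]])

```text
time: 16.4
ee_pos: [0.5539, -0.1826, 0.0646]
orientation: [[0.073, 0.997, 0.001], [0.997, -0.073, -0.001], [-0.001, 0.001, -1.0]]
force: [-4.9, 0.6, 6.0]
width: 0.0129
```

Run:
```python
from h import *
where()
im=look("scene","sc4.png")[0];im2=look("side","s4.png")[0]
cv2.imwrite("pics/sc4c.png",np.hstack([cv2.resize(im[120:190,200:280],(400,400)),cv2.resize(im2[225:305,325:425],(400,400))]))
```

```text
t 16.4 lip plate mm [-100.    -0.1   38. ] tilt 0.001 dyaw -0.002 roll -0.001 F plate [-5.   0.3  6. ] M [0.08 0.83 0.01] w 0.0129
```

View pics/sc4c.png

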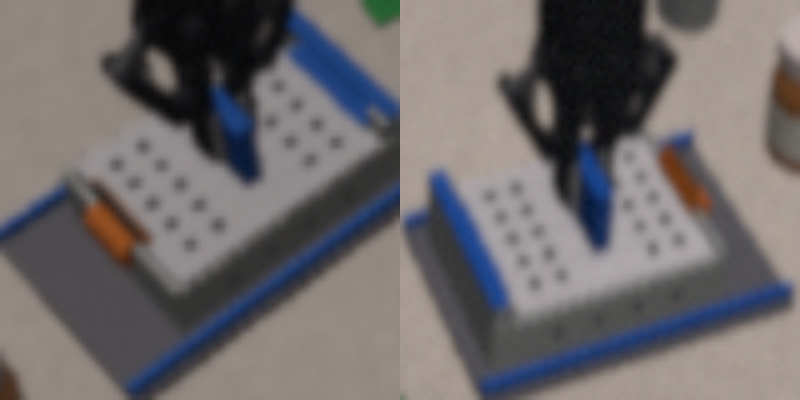

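Both views show the lid lying flat on the rim, lip under the ledge. Now to check whether the catch has sprung forward, by comparing orange pixels with the rest pictures.

Run:
```python
from m import *
for n,fs,(y0,y1,x0,x1) in (("scene",("scene0","sc1","sc3","sc4"),(140,180,200,245)),("side",("side0","s3","s4"),(245,285,380,420))):
    # image direction of plate x at catch
    c,T=cam(n)
    def px(q):
        p=T[:3,:3].T@(C0+RZ@np.array(q)-T[:3,3]);return np.array([c["cx"]+c["fx"]*p[0]/p[2],c["cy"]+c["fy"]*p[1]/p[2]])
    o=px([.065,0,.05]);dx=px([.066,0,.05])-o;dz=px([.065,0,.051])-o;dy=px([.065,.001,.05])-o
    N=np.array([dy[1],-dy[0]]);N/=np.linalg.norm(N);N*=np.sign(N@dx);print(n,"px/mm across: dx",N@dx,"dz",N@dz)
    for f in fs:
        im=cv2.imread(f"pics/{f}.png");h=cv2.cvtColor(im,cv2.COLOR_BGR2HSV)
        m=(h[...,0]<15)&(h[...,1]>120);v,u=np.nonzero(m[y0:y1,x0:x1]);t=(np.stack([u+x0,v+y0],1)-o)@N
        print(" ",f,len(u),np.round(np.percentile(t,[3,15,50,85,97]),2))
```

```text
scene px/mm across: dx 0.31115861963456415 dz -0.11720949243836637
  scene0 73 [0.19 1.26 3.61 5.72 6.47]
  sc1 73 [0.19 1.26 3.61 5.72 6.47]
  sc3 72 [0.18 1.19 3.59 5.72 6.47]
  sc4 70 [0.66 1.4  3.63 5.74 6.47]
side px/mm across: dx 0.28968227315788475 dz 0.19035711514476533
  side0 76 [-2.28 -1.66  0.32  2.02  2.86]Traceback (most recent call last):
  File "<stdin>", line 12, in <module>
    return _quantile_unchecked(
        a, q, axis, out, overwrite_input, method, keepdims, weights)
    return _ureduce(a,
                    func=_quantile_ureduce_func,
    ...<5 lines>...
                    overwrite_input=overwrite_input,
                    method=method)
    r = func(a, **kwargs)
    result = _quantile(arr,
                       quantiles=q,
    ...<2 lines>...
                       out=out,
                       weights=wgt)
    slices_having_nans = np.isnan(arr[-1, ...])
                                  ~~~^^^^^^^^^
IndexError: index -1 is out of bounds for axis 0 with size 0
```

The catch's orange outline is back at its rest position to within 0.3 mm (3.5 mm of travel would shift it 1.1 px), so it has clicked. I'll relieve the load, open part way and retreat.

apply_moves(steps=[[[0,-0.1,-0.1],[0,0,0]],[[0,0,0],[0,0,0]]])

```text
time: 16.7
ee_pos: [0.5536, -0.1826, 0.0646]
orientation: [[0.073, 0.997, 0.003], [0.997, -0.073, -0.001], [-0.001, 0.003, -1.0]]
force: [1.7, -1.1, 1.1]
width: 0.0132
```

apply_moves(steps=[[[0,0,0],[0,0,0]],[[0,0,0],[0,0,0]],[[0,0,0],[0,0,0]],[[0,0,0],[0,0,0]],[[0,0,0],[0,0,0]],[[0,0,0],[0,0,0]]], hand=0)

```text
time: 17.3
ee_pos: [0.5526, -0.1827, 0.0644]
orientation: [[0.073, 0.997, 0.0], [0.997, -0.073, -0.001], [-0.001, 0.0, -1.0]]
force: [-0.1, 0.1, 0.3]
width: 0.0427
```

apply_moves(steps=[[[0,0,-1],[0,0,0]],[[0,0,-3],[0,0,0]],[[0,0,-4],[0,0,0]],[[0,0,-4],[0,0,0]],[[-1,0,-4],[0,0,0]],[[-3,0,-2],[0,0,0]],[[-3,0,0],[0,0,0]],[[0,0,0],[0,0,0]],[[0,0,0],[0,0,0]]])

```text
time: 18.2
ee_pos: [0.5473, -0.2525, 0.2448]
orientation: [[0.074, 0.997, 0.0], [0.997, -0.074, -0.001], [-0.0, 0.0, -1.0]]
force: [0.8, 0.9, -1.1]
width: 0.043
```

Run:
```python
from m import *
where()
im,W,c,T=look("wrist","w5.png")
Q=(W-C0)@RZ;z=Q[...,2];near=(abs(Q[...,0])<.13)&(abs(Q[...,1])<.09);h=cv2.cvtColor(im,cv2.COLOR_BGR2HSV);b=blue(im)
pc=lambda P:np.round(np.nanpercentile(P,[3,50,97],axis=0)*1e3,1).tolist()
print("catch",pc(Q[(h[...,0]<15)&(h[...,1]>130)&near&(z>.03)&(z<.07)]))
print("ledge+lip",pc(Q[b&near&(z>.03)&(z<.062)&(Q[...,0]<-.06)]))
P=Q[~b&(h[...,1]<60)&(abs(z-.042)<.012)&(Q[...,0]>-.075)&(Q[...,0]<.055)&(abs(Q[...,1])<.055)]
A=np.c_[P[:,:2],np.ones(len(P))];k=np.linalg.lstsq(A,P[:,2],rcond=None)[0];print("lid plane slopes, z",k,len(P))
print([(round(q["conf"],2),(RZ.T@(w(T,q["position"])-C0))*1e3) for q in r.place_of("wrist","lid")])
W=look("scene","sc5.png")
for t in ("cup","jar","mirror"): print(t,[(round(q["conf"],2),w(W[3],q["position"])) for q in r.place_of("scene",t)][:1])
```

```text
t 18.2 lip plate mm [-101.6  -70.2  218.2] tilt 0.0 dyaw -0.003 roll -0.0 F plate [ 0.7  1.  -1.1] M [0.02 0.02 0.  ] w 0.043
catch [[60.8, -22.8, 43.0], [65.4, -0.4, 50.8], [80.7, 21.2, 60.1]]
ledge+lip [[-104.5, -55.5, 40.5], [-95.9, 3.0, 55.0], [-85.6, 54.3, 56.9]]
lid plane slopes, z [-0.0001  0.0001  0.0417] 15289
[(0.97, array([-256.0285, -100.8865,   -1.6671])), (0.57, array([-9.7516,  0.5843, 38.6765]))]
cup [(0.8, array([0.7635, 0.0129, 0.0008]))]
jar [(0.82, array([ 0.7638, -0.1533,  0.0004]))]
mirror [(0.76, array([ 0.7678,  0.1734, -0.0044]))]
```

View pics/w5.png

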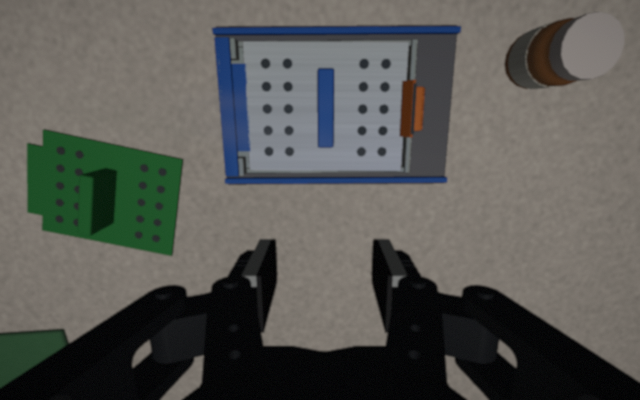

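The lid (325,107) lies flat on the rim, top at 41.7 mm with zero slope. The lip is under the ledge at the left, and the catch (408,108) is over the edge at its rest position. Bystanders have not moved, so I'm handing in.

```bash
python3 -c "
from plant import r
print(r.close_job())"
```

```text
the job is handed in; nothing more can be done
None
```

The cassette is closed: the lid lies flat on the rim with its lip under the blue ledge and the orange catch over its edge. I handed the job in at about 18 s of robot time, with the gripper open and well clear.

- **How it went:** I gripped the blue fin about 5 mm off centre and carried the lid over at a 20° tilt. I touched the sill at 38 mm, then slid the lip in until it met the stop. That contact put the offset d at about -9 mm, while the cameras had suggested about -11 mm. I then swung the lid down about its lip until the catch clicked.
- **Forces:** the highest wrist reading was about 8 N, which includes roughly 3 N of lid weight. Readings came at the end of each move, so a brief peak in between would not show.
- **Last checks:** the lid's top sits at 41.7 mm with no measurable slope. The catch is at its rest position, within about 0.5 mm. The cup, jar and mirror are within 2 mm of where they started, which is inside the camera error.
- **Not checked:** I did not tug the lid upward to test the catch; the click rests on the camera measurements. The sideways force on the lid just before release was about 5 N, and it dropped away when I eased off.

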